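# Stack the molar puzzle, pressing each tooth flat

## Task

Put the tooth puzzle together in the pink gum tray: first the red molar, then the blue molar from the pine rack on top of it, both lying flat with the crown at the tray's crown end as the white outline shows. Press the red one gently down until you feel it lie flat on the bottom before you bring the blue one, then press the blue one gently down flat on the red. Leave the other toys and the molars in the rack as they are.

Things in the scene. Friction and masses are not known exactly. Their poses are not given: they have to be found in the camera images.
- red: red wooden molar lying flat on the mat: a plate 96 long x 58 wide x 14 mm thick, about 50 g. Origin at the middle of the plate; x along the length to the crown, y across the width, z through the thickness (both faces alike). Crown x -12 to +48 mm with straight sides 58 mm apart from x -12 to +33, then two round cusps; two 22 mm wide roots, 14 mm apart, reach to x -48.
- blue: blue wooden molar, same shape, size and axes as the red one. It starts standing upright in a rack slot, crown up (x axis up), its top 106 mm above the shelf. Stood on its root ends on the mat and let go at a slant, it falls over flat and can be taken again from above across its width.
- red_crown (a point): point on the red molar in the middle of its crown end (x = +48 mm)
- blue_crown (a point): point on the blue molar in the middle of its crown end (x = +48 mm)
- green: green molar, bystander standing in the rack; same shape and axes
- yellow: yellow molar, bystander standing in the rack; same shape and axes
- white: white molar, bystander standing in the rack; same shape and axes
- rack: fixed pine rack 291 x 100 mm, origin at the centre of its underside, x along its length. Six slots across it, 44 mm apart along x (-110, -66, -22, 22, 66, 110 mm), 17 mm wide; slot floor 10 mm and ridge tops 40 mm above the shelf. A standing molar has its thickness along the rack's x, its width along the rack's y, and 30 mm or more clear to a neighbour.
- mat: fixed thin black rubber mat 180 x 180 mm, top 3 mm above the shelf, origin at the centre of its underside. Free room to lay a molar down once the red one has gone.
- tray: fixed pink gum tray 150 x 82 mm, origin at the centre of its underside, x along its length to the crown end, z up; floor 12 mm above the shelf, with a white molar outline (round cusps at the crown end). Side guides 64 mm apart inside and 46 mm high beside the roots (x -51 to -17 mm) and cusps (x 41 to 51), open between for the fingers; end walls 46 mm high. A sprung cheek at each end.
- low_seat (a point): where the middle of the first molar is when flat on the tray floor (19 mm above the shelf)
- high_seat (a point): where the middle of the second molar is when flat on the first (33 mm above the shelf)
- pig: cream ceramic piggy bank, bystander, about 130 x 92 x 110 mm, origin under its middle
- phone: red plastic toy telephone handset, bystander, about 204 x 58 x 47 mm, origin under its middle, long along x
- stethoscope: silver toy stethoscope head, bystander, 64 mm disc 27 mm high, origin under its middle
- cheek_crown (a joint): white sprung cheek, 50 mm wide, on the tray's crown end wall; reads 0 leaning in, grows to 7 mm as pushed outward. Lead-in 25 degrees off vertical: 44.5 mm from the tray's middle at 31 mm height, 51 mm at 45 mm. A molar laid in stays perched on both cheeks, underside about 36 mm above the shelf; pressed in its middle with some 5 to 15 N it goes down to a hard stop.
- cheek_root (a joint): white sprung cheek, 50 mm wide, on the tray's root end wall; reads 0 leaning in, grows to 7 mm as pushed outward. Lead-in 25 degrees off vertical: 44.5 mm from the tray's middle at 31 mm height, 51 mm at 45 mm. If one end of a molar goes down first, press the end that stands up. Beside a seated second molar both cheeks stay pushed out about 3.5 mm.
There are look-alikes about, which are no part of the job. There is more than one size of the red; the one meant has the size given above.

How it is judged (in metres and radians):
On the way:
1. the red molar has been pressed flat onto the tray floor, crown at the crown end, with the blue one not yet brought to the tray (distance between red and low_seat below 0.006 m and z of red in the frame of low_seat below 0.0025 m and angle between the z axis of red and the z axis of tray, either way round below 0.06 rad and x of red_crown in the frame of tray above 0.03 m and horizontal distance between blue and low_seat above 0.13 m), for 0.2 s.
At the end, for the whole second after the job is handed in: The red molar lies flat on the tray floor and the blue one flat on the red: each within 6 mm of its seat, no more than 2.5 mm proud, tilted less than 0.06 rad, crowns at the tray's crown end, at rest (distance between red and low_seat below 0.006 m and z of red in the frame of low_seat below 0.0025 m and angle between the z axis of each of red, blue and the z axis of tray, either way round below 0.06 rad and x of each of red_crown, blue_crown in the frame of tray above 0.03 m and distance between blue and high_seat below 0.006 m and z of blue in the frame of high_seat below 0.0025 m and linear speed of blue below 0.02 m/s); the robot touches nothing.
It fails at once if a molar is pushed into the tray with more than 100 N (contact force between red and tray above 100 N or contact force between blue and red above 100 N).
It fails at once if another molar is taken from the rack or shifted by more than 30 mm (distance of any of green, yellow, white from where it was at the start of the episode above 0.03 m).
It fails at once if the piggy bank, handset or stethoscope head is shifted by more than 30 mm (distance of any of pig, phone, stethoscope from where it was at the start of the episode above 0.03 m).
It also fails if it takes over 72 s, if anything falls off the work surface, if the arm or the gripper's body presses on something with over 40 N, if the wrist force passes 120 N, or if a joint passes its speed limit or range.

## Robot

A 6-joint arm with a two-finger parallel gripper is mounted at the origin on the work surface. World frame = base frame: x ahead of the robot, y to its left, z up, the work surface at z = 0. Lengths are in m, angles in degrees, forces in N, time in s.
With the tool pointing down it reaches from about 0.35 to 0.925 m from the base axis. Payload 6.4 kg.
Tool frame: the origin (TCP) lies midway between the tips of the shut fingers; the grasp point (between the pads) lies 19 mm behind it; z points along the fingers, y is the line along which they close (so a half turn about z gives the same grasp; the last joint's range is limited). The gripper opens to 94 mm and grips with 3 to 60 N. Pads are 16 mm wide; open, the fingers measure 119 mm over their backs; the gripper's body (75 mm by 177 mm) begins 78 mm behind the grasp point.
Start: joints at [-77.183, 14.043, 89.255, -0, 76.702, -9.975], TCP at [0.252, -0.599, 0.205] pointing down, gripper open.
Joint ranges: [-179.41, 179.41], [-58.25, 129.5], [7.25, 145.43], [-54.29, 234.29], [11.92, 165.04], [-157.13, 157.13]. Speed limits (degrees/s): [147.25, 147.25, 180, 180, 180, 180].

## Interface

Orientations are given as [roll, pitch, yaw] about the fixed x, y, z axes, in that order (R = Rz(yaw) Ry(pitch) Rx(roll)).
In Python, from workcell import robot gives the robot as it stands.
- The arm moves only by the shell command python3 -m inch 'ROWS' [FORCE]. ROWS is JSON, one flat list of numbers, 7 for each row, row after row: the turn, a rotation vector about the world's x, y, z in rad, then the shift along the world's x, y, z in m, then the finger opening in m, from 0 to 0.094. In form: [rx, ry, rz, tx, ty, tz, grip, rx, ry, rz, tx, ty, tz, grip, ...]. A call has 1 to 8 rows; each row is the pose to reach, as a shift and turn from the pose commanded when the call began; what a row does not reach only later rows make up. A row lasts 1/12 s, in which the tool goes at most 41.7 mm and 7.16 degrees, less where a joint would pass 70% of its speed; a pose out of reach is approached as far as the arm can. A call with a gripper value outside its range is refused whole. The fingers move at their own pace and stop on an object; FORCE is the grip in N (left out, the last holds). Time passes only in rows, so rows that repeat a pose let the fingers close. It gives the time, the measured TCP pose, the force, the opening and the grip force at its end, in the units of the state.
- robot.read_state(): the state, without advancing time (a new reading comes with each control period).
- robot.capture(name): name is "scene" or "top"; returns a dict with "frame" (420x560x3 uint8, red, green, blue), "K" (3x3 intrinsics, pixels), "k1" (the pictures are not rectified: a ray, as slopes to the right and down, at radius r is drawn at 1 + k1 r^2 times it, then the intrinsics apply), "T" (4x4, takes a point from camera to world coordinates). Camera axes: x right, y up, looking along -z (the intrinsics and any distortion apply to the point x, -y, -z); pixel columns grow to the right and rows downward; lengths in m; the calibration is good to about 2 mm. A picture is of the moment at which its call begins. There is no depth.
- robot.job_done(): hands the job in; it is judged then, once.
The state is a dict: "clock": time; "qpos": joint angles; "joint_velocities": joint speeds; "joint_torque": joint torques, N m; "position": TCP position; "ee_rot": TCP orientation; "contact_force": force on the tool from outside, world axes, zero at the start; "torque": the same for the moment, N m; "gripper_width": finger opening in m; "grasp_force": force on a finger pad.
Only numpy, scipy, OpenCV 4.12 (cv2) and the standard library are available. Lean on these libraries where they do the work, as an engineer would, in place of code of your own. Each camera call takes 0.05 s, during which the arm holds its last target. There are 200 camera calls.

## Working session

There is one attempt and no reset: what is moved stays moved. The work goes in short steps, Python scripts to look and compute and a shell command to move; the robot and the scene stay as the last step left them, time stands still between calls to the robot, and variables do not carry over. Pictures are saved under pics/ and viewed, at most 11 in all, crops included, and the job is handed in when it is done.

```bash
mkdir -p pics; ls
cat > h.py <<'E'
import numpy as np, cv2
from workcell import robot
def cap(n,f):
    c=robot.capture(n); cv2.imwrite('pics/'+f+'.png',c['frame'][:,:,::-1]); np.savez('pics/'+f+'.npz',**{k:c[k] for k in('K','k1','T','frame')}); return c
def ray(c,u,v):
    K=np.array(c['K']);p=cv2.undistortPoints(np.array([[[u,v]]],float),K,np.array([float(c['k1']),0,0,0]))[0,0]
    T=np.array(c['T']);return T[:3,3],T[:3,:3]@np.array([p[0],-p[1],-1])
def at(c,u,v,z):
    o,d=ray(c,u,v);return (o+d*(z-o[2])/d[2])
def proj(c,P):
    T=np.array(c['T']);q=np.linalg.inv(T)@np.r_[P,1];K=np.array(c['K'])
    q=np.array([q[0],-q[1],-q[2]]);return cv2.projectPoints(q.reshape(1,1,3),np.zeros(3),np.zeros(3),K,np.array([float(c['k1']),0,0,0]))[0].ravel()
E
python3 - <<'E'
from h import *
for n in('scene','top'):
    c=cap(n,n+'0');print(n,c['T'],c['K'],c['k1'])
print(robot.read_state())
E
```

```text
pics
scene [[-0.79508247 -0.38562629  0.46811989  1.09410041]
 [ 0.60648244 -0.49942227  0.61867313  0.77144435]
 [-0.00478713  0.77580265  0.63095747  0.847166  ]
 [ 0.          0.          0.          1.        ]] [[401.05421705   0.         282.52085863]
 [  0.         401.05421705 206.98098325]
 [  0.           0.           1.        ]] -0.001271974601158309
top [[-0.00320464  0.99045949 -0.13776691  0.38953782]
 [-0.99996207 -0.00205821  0.00846321  0.0488254 ]
 [ 0.00809892  0.13778881  0.99042852  1.22090827]
 [ 0.          0.          0.          1.        ]] [[435.39049003   0.         280.43554228]
 [  0.         435.39049003 208.5205911 ]
 [  0.           0.           1.        ]] 0.008456042428967738
{'clock': 0.1, 'qpos': array([-7.71820775e+01,  1.40781157e+01,  8.93175279e+01, -1.61146469e-03,
        7.67026217e+01, -9.97381407e+00]), 'joint_velocities': array([ 0.0089423 , -0.14055421, -0.16893328, -0.06812679, -0.09026904,
        0.0275548 ]), 'joint_torque': array([-5.75790582e-04, -4.16912019e+01, -3.15525126e+01,  6.85926061e-02,
        3.09338712e-02, -5.18807610e-05]), 'position': array([ 0.25168891, -0.59870353,  0.20448165]), 'ee_rot': array([-1.79902948e+02, -1.54754195e-02,  2.27920954e+01]), 'contact_force': array([-0.08400594, -0.64703407,  0.2906246 ]), 'torque': array([-0.01376819,  0.0474709 , -0.01600949]), 'grasp_force': 0.0, 'gripper_width': 0.09380676492595766}
```

View pics/scene0.png

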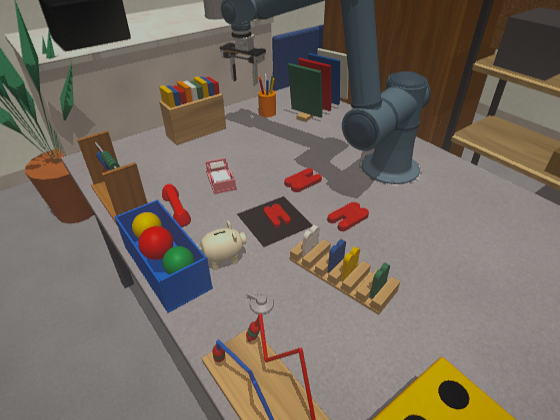

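View pics/top0.png

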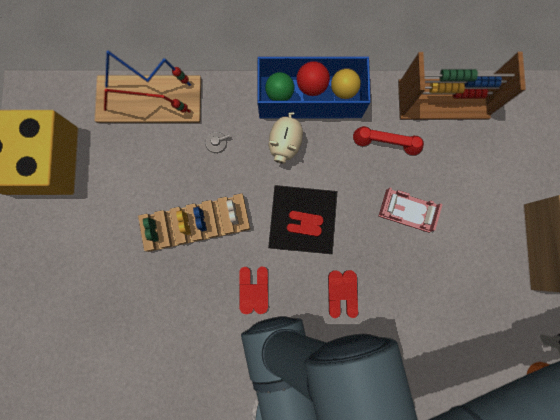

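The top view shows red molars at (305,223) on the mat, and at (254,290) and (343,293) on the bare shelf, which look larger. The tray is at (409,210). The rack is at (195,223), with blue at (200,217), between yellow (182,221) and white (230,210). The red on the mat fits the description; I'll check its size in enlarged crops.

Run:
```python
from h import *
c=dict(np.load('pics/top0.npz'));f=c['frame'][:,:,::-1]
def crop(u0,v0,w,h,s):
    im=cv2.resize(f[v0:v0+h,u0:u0+w],None,fx=s,fy=s,interpolation=cv2.INTER_CUBIC)
    for i in range(0,w,10): cv2.line(im,(i*s,0),(i*s,12 if (u0+i)%50==0 else 5),(0,255,255),1)
    for i in range(0,h,10): cv2.line(im,(0,i*s),(12 if (v0+i)%50==0 else 5,i*s),(0,255,255),1)
    return im
a=crop(270,185,70,70,5);b=crop(375,180,70,60,5);d=crop(130,185,130,70,5)
print(a.shape,b.shape,d.shape)
o=np.zeros((600,800,3),np.uint8)
a=crop(280,200,50,50,6);o[:300,:300]=a            # mat red
b=crop(370,180,80,60,5);o[:300,310:710]=b
d=crop(135,190,120,60,5);d=d[:295];o[302:597,:600]=d
cv2.imwrite('pics/crop0.png',o)
# red blobs
hsv=cv2.cvtColor(f,cv2.COLOR_BGR2HSV);m=((hsv[...,0]<8)|(hsv[...,0]>172))&(hsv[...,1]>170)&(hsv[...,2]>90)
n,l,st,ce=cv2.connectedComponentsWithStats(m.astype(np.uint8))
for i in range(1,n):
    if st[i,4]>200:
        P=np.array([at(c,u,v,.014)[:2] for v,u in zip(*np.where(l==i))])
        r=cv2.minAreaRect((P*1000).astype(np.float32));print(ce[i],st[i,4],r)
```

```text
(350, 350, 3) (300, 350, 3) (350, 650, 3)
[312.40526316  76.725     ] 760 ((945.6776733398438, -55.282958984375), (88.4383773803711, 94.18684387207031), 45.86219024658203)
[388.31650246 138.76600985] 812 ((754.6582641601562, -269.8577880859375), (197.4656219482422, 54.33916091918945), 79.51834106445312)
[305.55396825 223.21111111] 630 ((516.72509765625, -29.300891876220703), (95.69046020507812, 58.506874084472656), 80.744140625)
[253.40482574 291.29579982] 1119 ((333.8131408691406, 112.87184143066406), (123.55926513671875, 74.01997375488281), 0.06551866233348846)
[342.54247788 292.54070796] 1130 ((322.25360107421875, -130.6280517578125), (76.44210815429688, 123.18470764160156), 89.8013687133789)
```

View pics/crop0.png

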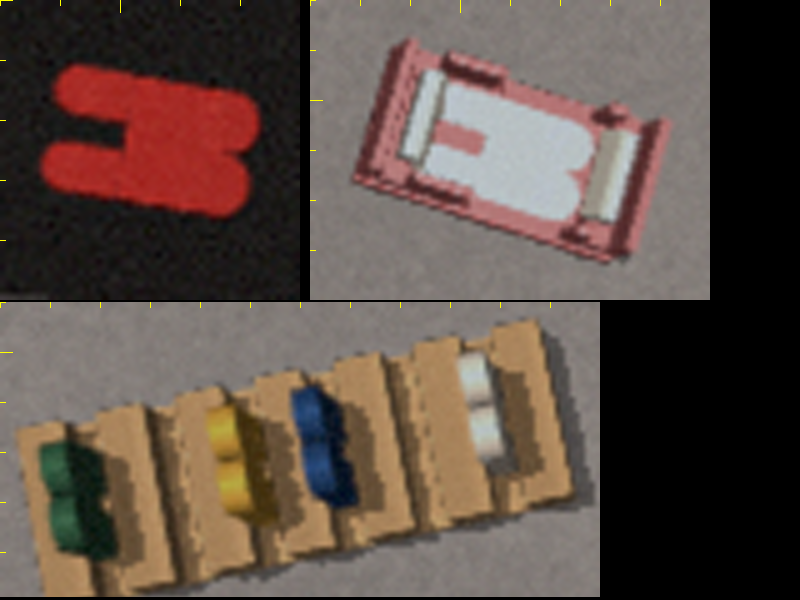

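The red on the mat measures 96 x 58 mm, so it is the one meant; the others are 123 x 75. In the tray, the white outline shows round cusps at the right, so the crown end is lower right. Blue sits in the rack at about (200,217). Next I fit box hulls for the poses.

```bash
cat > fit.py <<'E'
from h import *
from scipy.optimize import minimize
def hullmask(c,box,cond):
    u0,v0,u1,v1=box;f=c['frame'][v0:v1,u0:u1];hsv=cv2.cvtColor(f,cv2.COLOR_RGB2HSV).astype(int)
    m=cond(hsv).astype(np.uint8);n,l,s,_=cv2.connectedComponentsWithStats(m)
    m=np.isin(l,[i for i in range(1,n) if s[i,4]>=12]);p=np.argwhere(m)[:,::-1]+[u0,v0]
    pts=np.concatenate([p+d for d in([-.5,-.5],[.5,-.5],[-.5,.5],[.5,.5])])
    return cv2.convexHull(pts.astype(np.float32))[:,0]
def model(c,x,y,a,L,W,z0,z1):
    R=np.array([[np.cos(a),-np.sin(a)],[np.sin(a),np.cos(a)]])
    P=[proj(c,np.r_[[x,y]+R@[sx*L/2,sy*W/2],z]) for sx in(-1,1) for sy in(-1,1) for z in(z0,z1)]
    return cv2.convexHull(np.array(P,np.float32))[:,0]
def cost(p,views,dim):
    t=0
    for c,h in views:
        m=model(c,*p,*dim);i=cv2.intersectConvexConvex(m,h)[0]
        t+=cv2.contourArea(m)+cv2.contourArea(h)-2*i
    return t
def fit(views,p0,dim):
    r=minimize(cost,p0,args=(views,dim),method='Nelder-Mead',options=dict(initial_simplex=np.array(p0)+np.array([[0,0,0],[.01,0,0],[0,.01,0],[0,0,.1]]),xatol=1e-5,fatol=.01));return r.x,r.fun
E
python3 - <<'E'
from fit import *
t=dict(np.load('pics/top0.npz'));s=dict(np.load('pics/scene0.npz'))
pink=lambda h:((h[...,0]<8)|(h[...,0]>165))&(h[...,1]>70)
red=lambda h:((h[...,0]<8)|(h[...,0]>172))&(h[...,1]>160)&(h[...,2]>80)
pine=lambda h:(h[...,0]>8)&(h[...,0]<21)&(h[...,1]>75)&(h[...,2]>60)
S=[('tray',pink,(372,182,448,240),(198,152,242,196),at(t,409,210,.02),-1.85,(.15,.082,0,.046)),
('red',red,(275,195,330,245),(258,198,296,230),at(t,305,223,.017),-1.73,(.096,.058,.003,.017)),
('rack',pine,(130,185,258,256),(284,225,404,312),at(t,195,223,.03),1.74,(.291,.1,0,.04))]
vis=[t['frame'].copy(),s['frame'].copy()]
for n,cond,bt,bs,p,a,dim in S:
    ht=hullmask(t,bt,cond);hs=hullmask(s,bs,cond)
    for nm,vw in(('top',[(t,ht)]),('scene',[(s,hs)]),('both',[(t,ht),(s,hs)])):
        r=fit(vw,[p[0],p[1],a],dim);print(n,nm,r[0][:2].round(4),np.degrees(r[0][2]).round(2),round(r[1],1),[round(float(cv2.contourArea(h))) for _,h in vw])
E
```

```text
tray top [ 0.5515 -0.3198] -107.86 58.8 [1872]
tray scene [ 0.5516 -0.3213] -108.74 26.1 [829]
tray both [ 0.5514 -0.3206] -108.28 90.3 [1872, 829]
red top [ 0.5167 -0.0284] -98.15 39.6 [751]
red scene [ 0.5109 -0.0305] -101.08 24.8 [418]
red both [ 0.5155 -0.0293] -98.78 120.4 [751, 418]
rack top [0.5187 0.2764] 101.99 115.0 [4204]
rack scene [0.518  0.2775] 102.23 164.1 [4052]
rack both [0.5182 0.277 ] 102.16 285.7 [4204, 4052]
```

Poses from both views:

| Item | x (m) | y (m) | Yaw (deg) |
|---|---|---|---|
| tray | .5515 | -.3205 | -108.3 |
| red | .516 | -.029 | -98.9 |
| rack | .518 | .277 | 102.1 |

Blue is in the rack slot at x = -22 mm. I start moving now, towards a point above the red.

```bash
python3 -m inch '[0,0,0.5,0.132,0.285,-0.03,0.094, 0,0,0.5,0.132,0.285,-0.03,0.094, 0,0,0.5,0.132,0.285,-0.03,0.094, 0,0,0.5,0.132,0.285,-0.03,0.094, 0,0,0.5,0.132,0.285,-0.03,0.094, 0,0,0.5,0.132,0.285,-0.03,0.094, 0,0,0.5,0.132,0.285,-0.03,0.094, 0,0,0.5,0.132,0.285,-0.03,0.094]' 30
python3 -m inch '[0,0,0.5175,0.132,0.285,-0.055,0.094, 0,0,0.5175,0.132,0.285,-0.055,0.094, 0,0,0.5175,0.132,0.285,-0.055,0.094, 0,0,0.5175,0.132,0.285,-0.055,0.094, 0,0,0.5175,0.132,0.285,-0.055,0.094, 0,0,0.5175,0.132,0.285,-0.055,0.094, 0,0,0.5175,0.132,0.285,-0.055,0.094, 0,0,0.5175,0.132,0.285,-0.055,0.094]'
```

```text
clock: 0.77
position: [0.3843, -0.3104, 0.1744]
ee_rot: [-179.9, -0.1, 51.6]
contact_force: [0.5, -0.6, -0.4]
gripper_width: 0.0942
grasp_force: 0.0
clock: 1.43
position: [0.5159, -0.0259, 0.1195]
ee_rot: [-179.9, -0.0, 81.2]
contact_force: [-0.2, -0.5, 0.0]
gripper_width: 0.0939
grasp_force: 0.0
```

```bash
python3 -m inch '[0,0,0,0,0,-0.04,0.094, 0,0,0,0,0,-0.07,0.094, 0,0,0,0,0,-0.07,0.094, 0,0,0,0,0,-0.07,0.094]'
python3 - <<'E'
from h import *
print(robot.read_state()['position'])
c=cap('scene','s1');cv2.imwrite('pics/s1c.png',cv2.resize(c['frame'][130:250,200:360,::-1],None,fx=5,fy=5,interpolation=2))
E
```

```text
clock: 1.77
position: [0.5142, -0.0287, 0.049]
ee_rot: [-179.7, -0.0, 81.1]
contact_force: [0.8, 0.0, 0.3]
gripper_width: 0.0941
grasp_force: 0.0
[ 0.51418582 -0.02871855  0.04904075]
```

View pics/s1c.png

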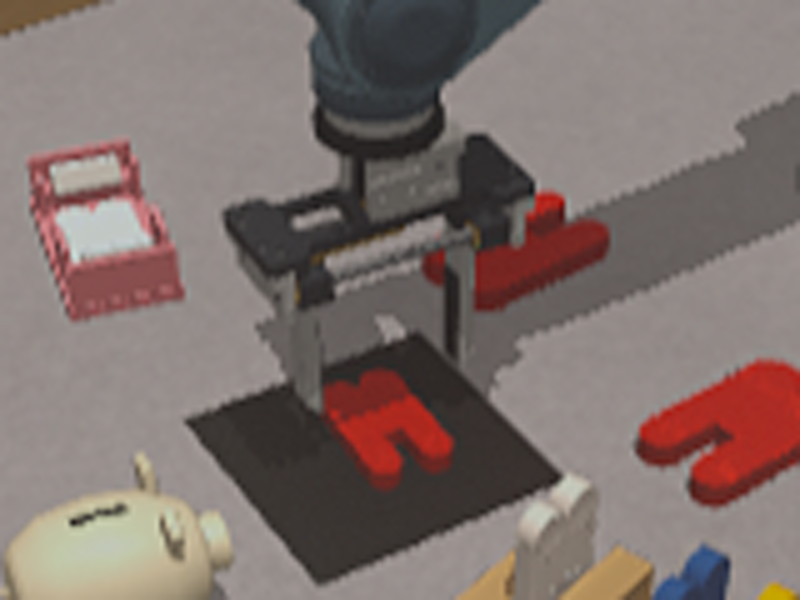

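The fingers straddle the red molar (crown near (370,390) in the crop), square to it. I descend and grip.

```bash
python3 -m inch '[0,0,0,0.001,0,-0.03,0.094, 0,0,0,0.001,0,-0.042,0.094, 0,0,0,0.001,0,-0.042,0.094, 0,0,0,0.001,0,-0.042,0.05, 0,0,0,0.001,0,-0.042,0.05, 0,0,0,0.001,0,-0.042,0.05, 0,0,0,0.001,0,-0.042,0.05, 0,0,0,0.001,0,-0.042,0.05]' 30
python3 -m inch '[0,0,0,0,0,0,0.05, 0,0,0,0,0,0,0.05, 0,0,0,0,0,0,0.05, 0,0,0,0,0,0.02,0.05, 0,0,0,0,0,0.05,0.05, 0,0,0,0,0,0.08,0.05, 0,0,0,0,0,0.1,0.05, 0,0,0,0,0,0.1,0.05]'
```

```text
clock: 2.48
position: [0.5174, -0.0294, 0.0093]
ee_rot: [179.9, 0.0, 81.1]
contact_force: [0.1, 0.2, -0.9]
gripper_width: 0.0638
grasp_force: 0.0
clock: 3.15
position: [0.52, -0.0301, 0.1131]
ee_rot: [179.5, 0.1, 81.1]
contact_force: [0.8, -0.2, -0.1]
gripper_width: 0.0575
grasp_force: 30.0
```

```bash
python3 -m inch '[0,0,-0.082,0.017,-0.145,0,0.05, 0,0,-0.164,0.0345,-0.2915,0,0.05, 0,0,-0.164,0.0345,-0.2915,0,0.05, 0,0,-0.164,0.0345,-0.2915,0,0.05, 0,0,-0.164,0.0345,-0.2915,0,0.05, 0,0,-0.164,0.0345,-0.2915,0,0.05, 0,0,-0.164,0.0345,-0.2915,0,0.05, 0,0,-0.164,0.0345,-0.2915,0,0.05]'
python3 -m inch '[0,0,0,0,0,0,0.05, 0,0,0,0,0,-0.03,0.05, 0,0,0,0,0,-0.03,0.05, 0,0,0,0,0,-0.03,0.05]'
cat > look.py <<'E'
from fit import *
import sys
n=sys.argv[1]
ps=[];
t=cap('top','t'+n);s=cap('scene','s'+n)
for i in range(4): ps.append(robot.read_state()['position']);robot.capture('top')
print(np.array(ps).round(4))
o=np.zeros((400,800,3),np.uint8)
o[:,:400]=cv2.resize(t['frame'][170:250,370:450,::-1],(400,400),interpolation=2)
o[:,400:]=cv2.resize(s['frame'][130:210,190:270,::-1],(400,400),interpolation=2)
cv2.imwrite('pics/l%s.png'%n,o)
E
python3 look.py 2
```

```text
clock: 3.82
position: [0.5507, -0.327, 0.1068]
ee_rot: [180.0, 0.1, 71.4]
contact_force: [-0.2, 0.5, -0.8]
gripper_width: 0.0574
grasp_force: 30.0
clock: 4.15
position: [0.5495, -0.3179, 0.0756]
ee_rot: [-179.7, -0.1, 71.8]
contact_force: [-0.1, 0.0, -0.6]
gripper_width: 0.0573
grasp_force: 30.0
[[ 0.5514 -0.3196  0.0787]
 [ 0.5518 -0.3201  0.0794]
 [ 0.552  -0.3205  0.0798]
 [ 0.552  -0.3207  0.0798]]
```

View pics/l2.png

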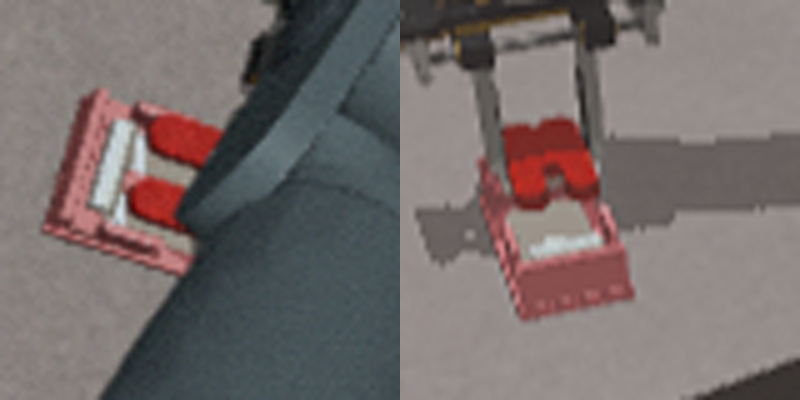

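The molar sits level between the fingers above the tray, roots toward the root end, with root ends at crop (148,130) and (132,190). I check its offset in the grip.

Run:
```python
from fit import *
t=dict(np.load('pics/t2.npz'));s=dict(np.load('pics/s2.npz'))
red=lambda h:((h[...,0]<8)|(h[...,0]>172))&(h[...,1]>165)&(h[...,2]>60)
hs=hullmask(s,(200,150,235,176),red)
for zc in(.079,.082):
    print(fit([(s,hs)],[.5515,-.32,-1.89],(.096,.058,zc-.007,zc+.007)))
f=t['frame'];h=cv2.cvtColor(f,cv2.COLOR_RGB2HSV).astype(int);m=red(h)
a=np.radians(-108.3);ux=np.array([np.cos(a),np.sin(a)]);uy=np.array([-ux[1],ux[0]])
C=np.array([.5518,-.3203])
ht=hullmask(t,(390,185,420,220),red)
for zc in(.079,.082):
    P=np.array([at(t,u,v,zc+.007)[:2] for u,v in ht])-C
    Pb=np.array([at(t,u,v,zc-.007)[:2] for u,v in ht])-C
    print('top: min x(top edge)',(P@ux).min(),'bottom-edge',(Pb@ux).min(),'y',(P@uy).min(),(P@uy).max())
```

```text
(array([ 0.54301434, -0.32980923, -1.9964732 ]), np.float64(60.61376554018352))
(array([ 0.54494569, -0.32564701, -1.99863811]), np.float64(62.09994081675541))
top: min x(top edge) -0.05449825791805017 bottom-edge -0.05147586759418626 y -0.03356114589885351 0.027104293940817013
top: min x(top edge) -0.055145912987449565 bottom-edge -0.05212352266358564 y -0.03418603506491342 0.026319042633865967
```

```bash
python3 -m inch '[0,0,0,0,0,-0.01,0.05, 0,0,0,0,0,-0.022,0.05, 0,0,0,0,0,-0.022,0.05, 0,0,0,0,0,-0.022,0.05, 0,0,0,0,0,-0.022,0.05, 0,0,0,0,0,-0.022,0.05, 0,0,0,0,0,-0.022,0.05, 0,0,0,0,0,-0.022,0.05]'
python3 look.py 3
python3 - <<'E'
from fit import *
t=dict(np.load('pics/t3.npz'))
red=lambda h:((h[...,0]<8)|(h[...,0]>172))&(h[...,1]>165)&(h[...,2]>60)
a=np.radians(-108.3);ux=np.array([np.cos(a),np.sin(a)]);uy=np.array([-ux[1],ux[0]])
C=np.array([.5515,-.3205])
ht=hullmask(t,(390,185,420,225),red)
for zc in(.06,):
    P=np.array([at(t,u,v,zc+.007)[:2] for u,v in ht])-C
    Pb=np.array([at(t,u,v,zc-.007)[:2] for u,v in ht])-C
    print('min x top/bottom edge',(P@ux).min(),(Pb@ux).min(),'y min bottom',(Pb@uy).min(),'y max top',(P@uy).max())
E
```

```text
clock: 5.12
position: [0.5516, -0.321, 0.0569]
ee_rot: [180.0, 0.0, 71.7]
contact_force: [0.6, -0.8, -0.3]
gripper_width: 0.0573
grasp_force: 30.0
[[ 0.5515 -0.3209  0.0567]
 [ 0.5514 -0.3208  0.0567]
 [ 0.5514 -0.3208  0.0566]
 [ 0.5514 -0.3208  0.0566]]
min x top/bottom edge -0.051142462155343404 -0.04812567636348968 y min bottom -0.027399607417675453 y max top 0.030509749518521513
```

View pics/l3.png

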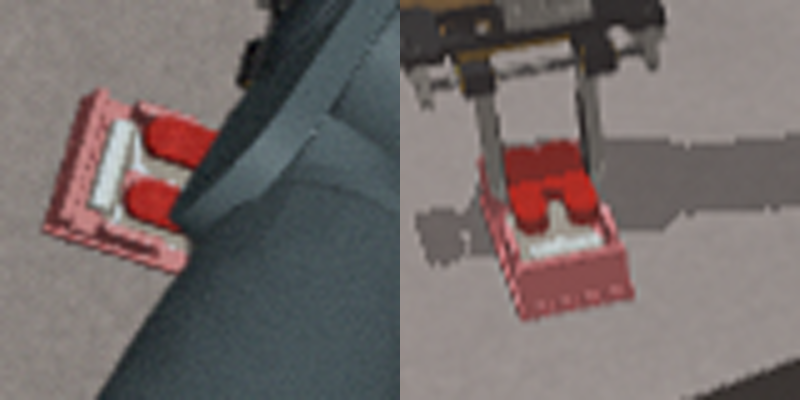

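The molar is aligned within about 1.5 mm of the tray's middle. I lower it onto the cheeks.

```bash
python3 -m inch '[0,0,0,-0.001,0,-0.005,0.05, 0,0,0,-0.001,0,-0.01,0.05, 0,0,0,-0.001,0,-0.013,0.05, 0,0,0,-0.001,0,-0.015,0.05, 0,0,0,-0.001,0,-0.017,0.05, 0,0,0,-0.001,0,-0.017,0.05, 0,0,0,-0.001,0,-0.017,0.05, 0,0,0,-0.001,0,-0.017,0.05]'
python3 -m inch '[0,0,0,0,0,-0.001,0.05, 0,0,0,0,0,-0.002,0.05, 0,0,0,0,0,-0.003,0.05, 0,0,0,0,0,-0.003,0.05, 0,0,0,0,0,-0.003,0.05]'
```

```text
clock: 6.08
position: [0.5508, -0.3213, 0.0407]
ee_rot: [180.0, 0.0, 71.7]
contact_force: [-0.8, 1.1, 7.2]
gripper_width: 0.0577
grasp_force: 30.0
clock: 6.5
position: [0.5513, -0.3218, 0.0391]
ee_rot: [179.9, 0.1, 71.7]
contact_force: [-3.1, 2.3, 12.5]
gripper_width: 0.0575
grasp_force: 30.0
```

```bash
python3 -m inch '[0,0,0,0,0,-0.002,0.05, 0,0,0,0,0,-0.004,0.05, 0,0,0,0,0,-0.006,0.05, 0,0,0,0,0,-0.008,0.05, 0,0,0,0,0,-0.008,0.05, 0,0,0,0,0,-0.008,0.05]'
```

```text
clock: 7.0
position: [0.5519, -0.3219, 0.0305]
ee_rot: [179.8, 0.1, 71.7]
contact_force: [-0.2, 1.7, 8.3]
gripper_width: 0.0581
grasp_force: 30.0
```

```bash
python3 -m inch '[0,0,0,0,0,-0.002,0.05, 0,0,0,0,0,-0.004,0.05, 0,0,0,0,0,-0.006,0.05, 0,0,0,0,0,-0.008,0.05, 0,0,0,0,0,-0.01,0.05, 0,0,0,0,0,-0.01,0.05]'
python3 -m inch '[0,0,0,0,0,-0.0015,0.05, 0,0,0,0,0,-0.003,0.05, 0,0,0,0,0,-0.003,0.05, 0,0,0,0,0,-0.003,0.05]'
```

```text
clock: 7.5
position: [0.5518, -0.3211, 0.0198]
ee_rot: [179.8, -0.0, 71.7]
contact_force: [1.7, 1.3, 7.5]
gripper_width: 0.0574
grasp_force: 30.0
clock: 7.83
position: [0.5519, -0.3217, 0.0176]
ee_rot: [179.8, 0.0, 71.7]
contact_force: [-0.4, 0.9, 11.6]
gripper_width: 0.0583
grasp_force: 30.0
```

```bash
python3 -m inch '[0,0,0,0,0,0.001,0.09, 0,0,0,0,0,0.001,0.09, 0,0,0,0,0,0.001,0.09, 0,0,0,0,0,0.001,0.09, 0,0,0,0,0,0.02,0.09, 0,0,0,0,0,0.045,0.09, 0,0,0,0,0,0.045,0, 0,0,0,0,0,0.045,0]'
python3 -m inch '[0,0,0,0,0,0,0, 0,0,0,0,0,0,0, 0,0,0,0,0,0,0, 0,0,0,0,0,0,0, 0,0,0,0,0,0,0, 0,0,0,0,0,-0.015,0, 0,0,0,0,0,-0.025,0, 0,0,0,0,0,-0.025,0]'
python3 -m inch '[0,0,0,0,0,-0.003,0, 0,0,0,0,0,-0.006,0, 0,0,0,0,0,-0.008,0, 0,0,0,0,0,-0.009,0, 0,0,0,0,0,-0.009,0, 0,0,0,0,0,-0.009,0]'
```

```text
clock: 8.5
position: [0.551, -0.3214, 0.0615]
ee_rot: [179.9, 0.1, 71.7]
contact_force: [0.8, 1.0, -0.6]
gripper_width: 0.0802
grasp_force: 0.0
clock: 9.17
position: [0.5483, -0.3191, 0.0316]
ee_rot: [-179.7, -0.1, 71.7]
contact_force: [-0.1, -0.3, 0.2]
gripper_width: 0.0268
grasp_force: 0.0
clock: 9.67
position: [0.5505, -0.3209, 0.0268]
ee_rot: [180.0, 0.0, 71.7]
contact_force: [-0.5, -0.2, 0.2]
gripper_width: 0.0004
grasp_force: 0.0
```

```bash
python3 -m inch '[0,0,0,0,0,-0.001,0, 0,0,0,0,0,-0.002,0, 0,0,0,0,0,-0.003,0, 0,0,0,0,0,-0.003,0]'
python3 -m inch '[0,0,0,0,0,-0.001,0, 0,0,0,0,0,-0.001,0, 0,0,0,0,0,-0.001,0, 0,0,0,0,0,-0.001,0]'
```

```text
clock: 10.0
position: [0.5507, -0.3211, 0.0262]
ee_rot: [-180.0, 0.0, 71.7]
contact_force: [-6.2, 4.1, 13.6]
gripper_width: 0.0004
grasp_force: 7.3
clock: 10.33
position: [0.5507, -0.3211, 0.0262]
ee_rot: [-180.0, 0.0, 71.7]
contact_force: [-8.1, 5.1, 19.7]
gripper_width: 0.0004
grasp_force: 9.9
```

The fingers reach a hard stop at z = .0262 with 20 N, so the red lies flat (expected .026). I lift and go to the blue.

```bash
python3 -m inch '[0,0,0,0,0,0.04,0.0, 0,0,0,0,0,0.08,0.094, 0,0,0,0,0,0.12,0.094, 0,0,0,0,0,0.16,0.094, 0,0,0.1,-0.002,0.042,0.16,0.094, 0,0,0.2,-0.004,0.084,0.16,0.094, 0,0,0.3,-0.008,0.16,0.16,0.094, 0,0,0.3,-0.008,0.16,0.16,0.094]'
python3 -m inch '[0,0,0.231,-0.0197,0.4166,0,0.094, 0,0,0.231,-0.0197,0.4166,0,0.094, 0,0,0.231,-0.0197,0.4166,0,0.094, 0,0,0.231,-0.0197,0.4166,0,0.094, 0,0,0.231,-0.0197,0.4166,0,0.094, 0,0,0.231,-0.0197,0.4166,0,0.094, 0,0,0.231,-0.0197,0.4166,0,0.094, 0,0,0.231,-0.0197,0.4166,0,0.094]'
python3 - <<'E'
from fit import *
c=dict(np.load('pics/top0.npz'));s=dict(np.load('pics/scene0.npz'))
cap('top','t4');cap('scene','s4')
a=np.radians(102.1);ux=np.array([np.cos(a),np.sin(a)]);uy=np.array([-ux[1],ux[0]]);R0=np.array([.5183,.277])
blue=lambda h:(h[...,0]>100)&(h[...,0]<125)&(h[...,1]>110)
for v,b in((c,(185,200,212,240)),(s,(322,232,352,280))):
    h=hullmask(v,b,blue);t=[]
    def hull(x,y):
        P=[proj(v,np.r_[R0+ux*(x+sx)+uy*(y+sy),z]) for sx in(-.007,.007) for sy,z in((-.029,.046),(.029,.046),(-.029,.091),(.029,.091),(.0145,.106),(-.0145,.106))]
        return cv2.convexHull(np.array(P,np.float32))[:,0]
    def cst(p):
        m=hull(*p);return cv2.contourArea(m)+cv2.contourArea(h)-2*cv2.intersectConvexConvex(m,h)[0]
    r=minimize(cst,[-.022,0],method='Nelder-Mead',options=dict(initial_simplex=[[-.022,0],[-.012,0],[-.022,.01]]));print(r.x,r.fun,cv2.contourArea(h),R0+ux*r.x[0]+uy*r.x[1])
print(robot.read_state()['position'])
E
```

```text
clock: 11.0
position: [0.5419, -0.1586, 0.1828]
ee_rot: [180.0, -0.0, 89.1]
contact_force: [0.7, -0.2, -0.4]
gripper_width: 0.0439
grasp_force: 0.0
clock: 11.67
position: [0.5261, 0.1743, 0.1828]
ee_rot: [179.9, 0.0, 102.1]
contact_force: [1.0, -0.3, -0.1]
gripper_width: 0.0936
grasp_force: 0.0
[-0.02384314  0.0002489 ] 14.925408382085152 202.0 [0.5230546 0.2536344]
[-0.04477382  0.03949212] 172.57944522891194 110.5 [0.48907069 0.22494263]
[0.52555571 0.177098   0.18270658]
```

```bash
python3 -m inch '[0,0,0,-0.002,0.04,0,0.094, 0,0,0,-0.002,0.077,0,0.094, 0,0,0,-0.002,0.077,0,0.094, 0,0,0,-0.002,0.077,0,0.094, 0,0,0,-0.002,0.077,0,0.094, 0,0,0,-0.002,0.077,-0.02,0.094, 0,0,0,-0.002,0.077,-0.05,0.094, 0,0,0,-0.002,0.077,-0.05,0.094]'
python3 -m inch '[0,0,0,0,0,0,0.094, 0,0,0,0,0,0,0.094, 0,0,0,0,0,0,0.094, 0,0,0,0,0,0,0.094, 0,0,0,0,0,0,0.094, 0,0,0,0,0,0,0.094]'
python3 - <<'E'
from h import *
t=cap('top','t5');s=cap('scene','s5')
o=np.zeros((600,800,3),np.uint8)
o[:300,:400]=cv2.resize(t['frame'][180:240,370:450,::-1],(400,300),interpolation=2)
o[:300,400:]=cv2.resize(s['frame'][150:210,190:270,::-1],(400,300),interpolation=2)
o[300:,400:]=cv2.resize(s['frame'][200:290,280:400,::-1],(400,300),interpolation=2)
o[300:,:400]=cv2.resize(t['frame'][180:255,150:250,::-1],(400,300),interpolation=2)
cv2.imwrite('pics/l5.png',o)
E
```

```text
clock: 12.43
position: [0.5213, 0.2465, 0.1271]
ee_rot: [-179.4, 0.0, 102.0]
contact_force: [-0.9, -0.2, -1.3]
gripper_width: 0.0939
grasp_force: 0.0
clock: 12.93
position: [0.525, 0.2494, 0.1334]
ee_rot: [179.9, -0.0, 102.1]
contact_force: [-0.2, -0.2, -1.0]
gripper_width: 0.0942
grasp_force: 0.0
```

View pics/l5.png

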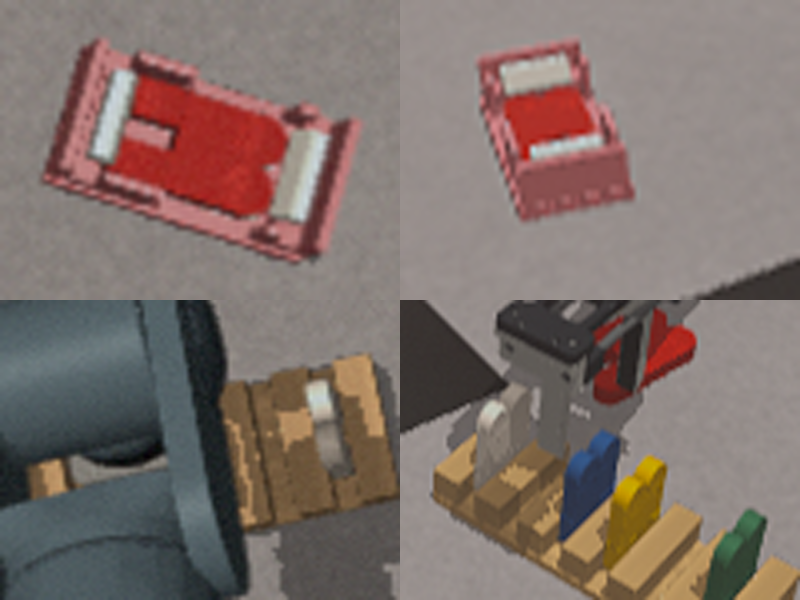

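The red is seated in the tray: symmetric between the cheeks, with the root slot and cusps matching the outline. I check the finger position against blue by projection.

Run:
```python
from h import *
s=dict(np.load('pics/s5.npz'));p=robot.read_state()['position'];print(p)
a=np.radians(12.1);l=np.array([np.cos(a),np.sin(a)])
f=lambda q:((q-[280,200])*400/120+[400,300]).round()
for r in(.047,.06): print('near finger tip',f(proj(s,np.r_[p[:2]+l*r,p[2]])))
B=np.array([.523,.2545])
for r in(-.0145,.0145): print('blue cusp',f(proj(s,np.r_[B+l*r,.106])))
```

```text
[0.52473344 0.24931808 0.13286557]
near finger tip [552. 451.]
near finger tip [542. 460.]
blue cusp [601. 436.]
blue cusp [580. 456.]
```

```bash
python3 -m inch '[0,0,0,-0.0015,0.0055,0,0.094, 0,0,0,-0.0015,0.0055,-0.01,0.094, 0,0,0,-0.0015,0.0055,-0.025,0.094, 0,0,0,-0.0015,0.0055,-0.045,0.094, 0,0,0,-0.0015,0.0055,-0.065,0.094, 0,0,0,-0.0015,0.0055,-0.078,0.094, 0,0,0,-0.0015,0.0055,-0.078,0.094, 0,0,0,-0.0015,0.0055,-0.078,0.094]'
python3 -m inch '[0,0,0,0,0,0,0.094, 0,0,0,0,0,0,0.05, 0,0,0,0,0,0,0.05, 0,0,0,0,0,0,0.05, 0,0,0,0,0,0,0.05, 0,0,0,0,0,0,0.05, 0,0,0,0,0,0,0.05, 0,0,0,0,0,0,0.05]' 30
python3 -m inch '[0,0,0,0,0,0.01,0.05, 0,0,0,0,0,0.025,0.05, 0,0,0,0,0,0.045,0.05, 0,0,0,0,0,0.07,0.05, 0,0,0,0,0,0.1,0.05, 0,0,0,0,0,0.12,0.05, 0,0,0,0,0,0.12,0.05, 0,0,0,0,0,0.12,0.05]'
```

```text
clock: 13.7
position: [0.5225, 0.2547, 0.0536]
ee_rot: [-179.9, 0.0, 102.1]
contact_force: [0.2, -0.4, 0.5]
gripper_width: 0.0937
grasp_force: 0.0
clock: 14.37
position: [0.5232, 0.2547, 0.0547]
ee_rot: [180.0, -0.0, 102.1]
contact_force: [-0.0, -0.4, 1.2]
gripper_width: 0.0578
grasp_force: 30.0
clock: 15.03
position: [0.5237, 0.2549, 0.1759]
ee_rot: [179.8, -0.0, 102.1]
contact_force: [0.3, -0.5, -0.5]
gripper_width: 0.058
grasp_force: 30.0
```

Blue is held. I carry it over the mat, turn it to the tray's heading and tilt it 50 degrees with the crown toward the tray side.

```bash
python3 -m inch '[0,0,-0.1,0,-0.04,0,0.05, 0,0,-0.2,0,-0.08,0,0.05, 0,0,-0.3,-0.0005,-0.12,0,0.05, 0,0,-0.4,-0.001,-0.16,0,0.05, 0,0,-0.5,-0.0015,-0.2,0,0.05, 0,0,-0.531,-0.0015,-0.24,0,0.05, 0,0,-0.531,-0.0015,-0.267,0,0.05, 0,0,-0.531,-0.0015,-0.267,0,0.05]'
python3 -m inch '[0.1,-0.033,0,0,0,0,0.05, 0.2,-0.066,0,0,0,0,0.05, 0.3,-0.099,0,0,0,0,0.05, 0.4,-0.132,0,0,0,0,0.05, 0.5,-0.165,0,0,0,0,0.05, 0.6,-0.198,0,0,0,0,0.05, 0.7,-0.232,0,0,0,0,0.05, 0.8,-0.265,0,0,0,0,0.05]'
python3 -m inch '[0.028,-0.009,0,0,0,0,0.05, 0.028,-0.009,0,0,0,0,0.05, 0.028,-0.009,0,0,0,0,0.05, 0.028,-0.009,0,0,0,0,0.05, 0.028,-0.009,0,0,0,0,0.05, 0.028,-0.009,0,0,0,0,0.05]'
python3 -c "
from h import *
s=robot.read_state();print(s['qpos'],s['position'])"
```

```text
clock: 15.7
position: [0.5203, -0.0162, 0.1724]
ee_rot: [-179.8, 0.1, 71.4]
contact_force: [0.2, 0.1, -0.1]
gripper_width: 0.0578
grasp_force: 30.0
clock: 16.37
position: [0.521, -0.0116, 0.1736]
ee_rot: [-179.9, -48.6, 71.6]
contact_force: [-1.0, 0.7, -0.6]
gripper_width: 0.058
grasp_force: 30.0
clock: 16.87
position: [0.5219, -0.0117, 0.1751]
ee_rot: [179.9, -49.9, 71.9]
contact_force: [-1.3, -0.3, -0.0]
gripper_width: 0.0577
grasp_force: 30.0
[-38.25827052   3.70811672 115.69416754  46.20754473  84.90746218
 -34.81593422] [ 0.52189502 -0.01173608  0.17512993]
```

```bash
python3 -m inch '[0,0,0,0,0,-0.03,0.05, 0,0,0,0,0,-0.06,0.05, 0,0,0,0,0,-0.09,0.05, 0,0,0,0,0,-0.115,0.05, 0,0,0,0,0,-0.13,0.05, 0,0,0,0,0,-0.135,0.05, 0,0,0,0,0,-0.135,0.05, 0,0,0,0,0,-0.135,0.05]'
python3 -m inch '[0,0,0,0,0,0,0.05, 0,0,0,0,0,-0.001,0.05, 0,0,0,0,0,-0.002,0.05, 0,0,0,0,0,-0.002,0.05]'
python3 - <<'E'
from h import *
t=cap('top','t6');s=cap('scene','s6')
cv2.imwrite('pics/l6.png',cv2.resize(s['frame'][130:250,200:360,::-1],None,fx=5,fy=5,interpolation=2))
E
```

```text
clock: 17.53
position: [0.5222, -0.0125, 0.0403]
ee_rot: [179.9, -50.0, 71.8]
contact_force: [-0.3, -0.6, -1.0]
gripper_width: 0.0576
grasp_force: 30.0
clock: 17.87
position: [0.5218, -0.0125, 0.0379]
ee_rot: [179.9, -49.9, 71.8]
contact_force: [-0.0, -0.4, -0.9]
gripper_width: 0.0575
grasp_force: 30.0
```

View pics/l6.png

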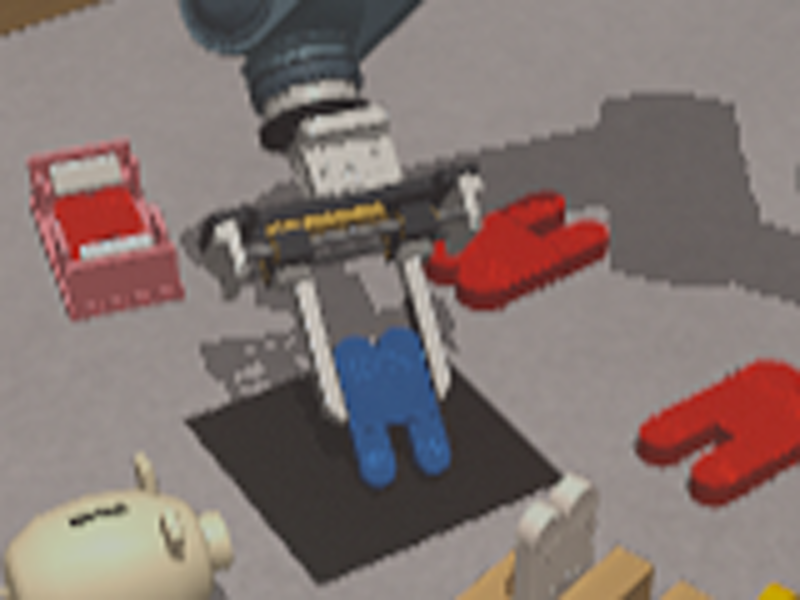

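Blue leans at 50 degrees with its roots just at the mat, at (380,480) and (430,465) in the crop. I release it, rise and straighten.

```bash
python3 -m inch '[0,0,0,0,0,0,0.094, 0,0,0,0,0,0,0.094, 0,0,0,0,0,0,0.094, 0,0,0,0,0,0,0.094, 0,0,0,0,0,0,0.094, 0,0,0,0,0,0.03,0.094, 0,0,0,0,0,0.06,0.094, 0,0,0,0,0,0.09,0.094]'
python3 -m inch '[-0.1,0.033,0,0,0,0.03,0.094, -0.2,0.066,0,0,0,0.04,0.094, -0.3,0.099,0,0,0,0.04,0.094, -0.4,0.132,0,0,0,0.04,0.094, -0.5,0.165,0,0,0,0.04,0.094, -0.6,0.198,0,0,0,0.04,0.094, -0.7,0.232,0,0,0,0.04,0.094, -0.8,0.265,0,0,0,0.04,0.094]'
python3 -m inch '[-0.028,0.009,0,0,-0.013,0,0.094, -0.028,0.009,0,0,-0.013,0,0.094, -0.028,0.009,0,0,-0.013,0,0.094, -0.028,0.009,0,0,-0.013,0,0.094, -0.028,0.009,0,0,-0.013,0,0.094]'
python3 - <<'E'
from fit import *
t=cap('top','t7');s=cap('scene','s7')
cv2.imwrite('pics/l7.png',cv2.resize(s['frame'][130:250,200:360,::-1],None,fx=5,fy=5,interpolation=2))
blue=lambda h:(h[...,0]>100)&(h[...,0]<125)&(h[...,1]>110)
h=hullmask(s,(255,190,300,235),blue);p=at(s,277,212,.01)
for a in(-1.6,-1.89): print(fit([(s,h)],[p[0],p[1],a],(.096,.058,.003,.017)))
try:
    h2=hullmask(t,(275,195,330,250),blue);print(len(h2),cv2.contourArea(h2)); print(fit([(t,h2)],[p[0],p[1],-1.89],(.096,.058,.003,.017)))
except Exception as e: print(e)
E
```

```text
clock: 18.63
position: [0.5211, -0.0119, 0.1281]
ee_rot: [-179.8, -50.0, 71.5]
contact_force: [0.7, -0.5, -0.2]
gripper_width: 0.0937
grasp_force: 0.0
clock: 19.3
position: [0.522, -0.0124, 0.1685]
ee_rot: [179.9, -1.4, 71.7]
contact_force: [-0.9, 0.5, -0.1]
gripper_width: 0.0941
grasp_force: 0.0
clock: 19.72
position: [0.5212, -0.0256, 0.1672]
ee_rot: [-180.0, -0.0, 71.6]
contact_force: [-0.3, 0.5, -0.2]
gripper_width: 0.0941
grasp_force: 0.0
(array([ 0.50897456, -0.03939127, -1.90199469]), np.float64(53.723915306152776))
(array([ 0.50897486, -0.03939095, -1.90190294]), np.float64(53.7242223394569))
6 13.5
(array([ 0.56707396,  0.01779285, -3.47617193]), np.float64(702.4600442771334))
```

View pics/l7.png

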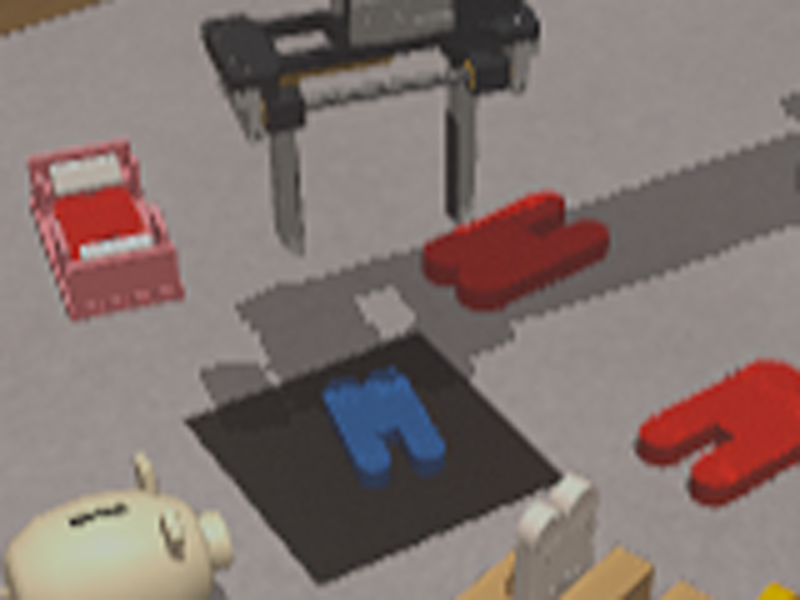

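Blue lies flat on the mat at crop (385,425), crown toward the tray side. I move the arm aside briefly so the top camera can measure it.

```bash
python3 -m inch '[0,0,0,0,-0.2,0,0.094, 0,0,0,0,-0.2,0,0.094, 0,0,0,0,-0.2,0,0.094, 0,0,0,0,-0.2,0,0.094, 0,0,0,0,-0.2,0,0.094, 0,0,0,0,-0.2,0,0.094]'
python3 - <<'E'
from fit import *
t=cap('top','t8');s=cap('scene','s8')
blue=lambda h:(h[...,0]>100)&(h[...,0]<125)&(h[...,1]>110)
h=hullmask(s,(255,190,300,235),blue);p=at(s,277,212,.01);D=(.096,.058,.003,.017)
print(fit([(s,h)],[p[0],p[1],-1.89],D))
h2=hullmask(t,(275,195,330,250),blue);print(fit([(t,h2)],[p[0],p[1],-1.89],D),cv2.contourArea(h2),fit([(t,h2),(s,h)],[p[0],p[1],-1.89],D))
E
```

```text
clock: 20.32
position: [0.5211, -0.231, 0.1678]
ee_rot: [179.9, 0.1, 71.3]
contact_force: [-0.1, -0.6, 1.2]
gripper_width: 0.094
grasp_force: 0.0
(array([ 0.50860255, -0.03927128, -1.9052441 ]), np.float64(53.89580136933364))
(array([ 0.51686786, -0.0302576 , -1.87104654]), np.float64(86.25621354090981)) 802.0 (array([ 0.51372063, -0.0312379 , -1.88514049]), np.float64(176.18441183143295))
```

```bash
python3 -m inch '[0,0,0,-0.005,0.04,0,0.094, 0,0,0,-0.005,0.08,0,0.094, 0,0,0,-0.005,0.12,0,0.094, 0,0,0,-0.005,0.16,-0.03,0.094, 0,0,0,-0.005,0.195,-0.06,0.094, 0,0,0,-0.005,0.195,-0.09,0.094, 0,0,0,-0.005,0.195,-0.115,0.094, 0,0,0,-0.005,0.195,-0.115,0.094]'
python3 -m inch '[0,0,0,0,0,0,0.094, 0,0,0,0,0,0,0.094, 0,0,0,0,0,0,0.094, 0,0,0,0,0,0,0.094, 0,0,0,0,0,0,0.094, 0,0,0,0,0,0,0.094]'
```

```text
clock: 21.08
position: [0.5114, -0.0267, 0.047]
ee_rot: [-179.4, 0.0, 71.9]
contact_force: [-0.2, -0.0, -0.0]
gripper_width: 0.0939
grasp_force: 0.0
clock: 21.58
position: [0.5172, -0.0307, 0.0534]
ee_rot: [179.9, -0.0, 71.6]
contact_force: [0.4, -0.7, 0.3]
gripper_width: 0.0939
grasp_force: 0.0
```

```bash
python3 -m inch '[0,0,0,-0.0005,0,-0.02,0.094, 0,0,0,-0.0005,0,-0.038,0.094, 0,0,0,-0.0005,0,-0.045,0.094, 0,0,0,-0.0005,0,-0.045,0.094, 0,0,0,-0.0005,0,-0.045,0.094, 0,0,0,-0.0005,0,-0.045,0.05, 0,0,0,-0.0005,0,-0.045,0.05, 0,0,0,-0.0005,0,-0.045,0.05]' 30
python3 -m inch '[0,0,0,0,0,0,0.05, 0,0,0,0,0,0,0.05, 0,0,0,0,0,0,0.05, 0,0,0,0,0,0,0.05, 0,0,0,0,0,0,0.05]'
python3 -m inch '[0,0,0,0,0,0.02,0.05, 0,0,0,0,0,0.05,0.05, 0,0,0,0,0,0.08,0.05, 0,0,0,0,0,0.1,0.05, 0,0,0,0,0,0.1,0.05]'
python3 -m inch '[0,0,0,0.0043,-0.036,0,0.05, 0,0,0,0.0086,-0.072,0,0.05, 0,0,0,0.013,-0.108,0,0.05, 0,0,0,0.0175,-0.145,0,0.05, 0,0,0,0.022,-0.181,0,0.05, 0,0,0,0.026,-0.217,0,0.05, 0,0,0,0.031,-0.253,0,0.05, 0,0,0,0.035,-0.29,0,0.05]'
python3 -m inch '[0,0,0,0,0,-0.01,0.05, 0,0,0,0,0,-0.02,0.05, 0,0,0,0,0,-0.03,0.05, 0,0,0,0,0,-0.035,0.05, 0,0,0,0,0,-0.035,0.05, 0,0,0,0,0,-0.035,0.05, 0,0,0,0,0,-0.035,0.05, 0,0,0,0,0,-0.035,0.05]'
```

```text
clock: 22.25
position: [0.5168, -0.0305, 0.0084]
ee_rot: [179.9, -0.0, 71.7]
contact_force: [0.4, 0.3, -0.2]
gripper_width: 0.0777
grasp_force: 0.0
clock: 22.67
position: [0.5162, -0.0303, 0.0077]
ee_rot: [180.0, 0.0, 71.7]
contact_force: [-0.5, 0.2, 1.4]
gripper_width: 0.0579
grasp_force: 30.0
clock: 23.08
position: [0.5193, -0.0311, 0.1122]
ee_rot: [179.5, -0.0, 71.7]
contact_force: [0.9, -0.2, 0.1]
gripper_width: 0.0577
grasp_force: 30.0
clock: 23.75
position: [0.5502, -0.3214, 0.1052]
ee_rot: [-179.9, -0.1, 71.7]
contact_force: [0.0, 0.4, 0.4]
gripper_width: 0.0576
grasp_force: 30.0
clock: 24.42
position: [0.5516, -0.3201, 0.0733]
ee_rot: [179.9, 0.0, 71.7]
contact_force: [-0.0, -0.3, 0.3]
gripper_width: 0.0573
grasp_force: 30.0
```

```bash
python3 -m inch '[0,0,0,0,0,-0.01,0.05, 0,0,0,0,0,-0.015,0.05, 0,0,0,0,0,-0.015,0.05, 0,0,0,0,0,-0.015,0.05, 0,0,0,0,0,-0.015,0.05, 0,0,0,0,0,-0.015,0.05]'
python3 look.py 9
python3 - <<'E'
from fit import *
t=dict(np.load('pics/t9.npz'))
blue=lambda h:(h[...,0]>100)&(h[...,0]<125)&(h[...,1]>130)
a=np.radians(-108.3);ux=np.array([np.cos(a),np.sin(a)]);uy=np.array([-ux[1],ux[0]])
C=np.array([.5515,-.3205])
ht=hullmask(t,(390,185,408,222),blue)
zc=.06
P=np.array([at(t,u,v,zc+.007)[:2] for u,v in ht])-C
Pb=np.array([at(t,u,v,zc-.007)[:2] for u,v in ht])-C
print(len(ht),ht.min(0),ht.max(0),'min x top/bottom edge',(P@ux).min(),(Pb@ux).min(),'y min bottom',(Pb@uy).min(),'y max top',(P@uy).max())
E
```

```text
clock: 24.92
position: [0.5512, -0.3205, 0.0577]
ee_rot: [180.0, 0.0, 71.7]
contact_force: [0.7, 0.0, -0.2]
gripper_width: 0.0574
grasp_force: 30.0
[[ 0.5512 -0.3205  0.0578]
 [ 0.5512 -0.3205  0.0577]
 [ 0.5512 -0.3204  0.0577]
 [ 0.5512 -0.3204  0.0577]]
12 [394.5 193.5] [407.5 215.5] min x top/bottom edge -0.049176952322339956 -0.04613631962823851 y min bottom -0.028244855377873936 y max top 0.028721010617811453
```

View pics/l9.png

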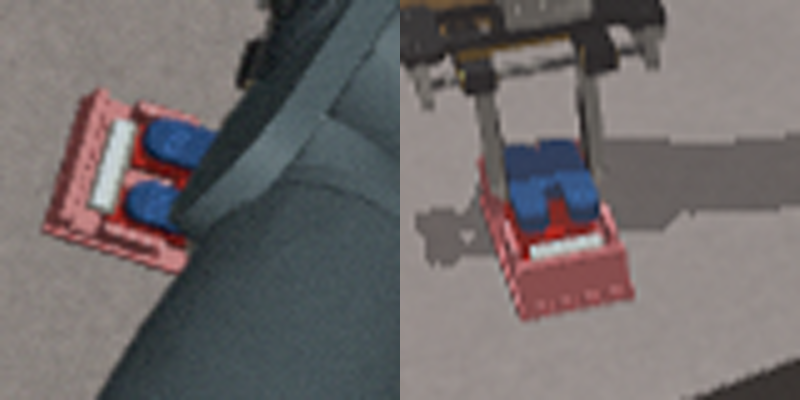

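Blue is centred across the tray, about 1.5 mm toward the crown. I correct 1 mm and lower it onto the cheeks.

```bash
python3 -m inch '[0,0,0,0,0.001,-0.005,0.05, 0,0,0,0,0.001,-0.01,0.05, 0,0,0,0,0.001,-0.013,0.05, 0,0,0,0,0.001,-0.015,0.05, 0,0,0,0,0.001,-0.017,0.05, 0,0,0,0,0.001,-0.018,0.05, 0,0,0,0,0.001,-0.019,0.05, 0,0,0,0,0.001,-0.019,0.05]'
python3 -m inch '[0,0,0,0,0,-0.002,0.05, 0,0,0,0,0,-0.003,0.05, 0,0,0,0,0,-0.004,0.05, 0,0,0,0,0,-0.004,0.05]'
```

```text
clock: 25.88
position: [0.5513, -0.32, 0.0403]
ee_rot: [180.0, 0.0, 71.7]
contact_force: [-3.2, 1.1, 8.8]
gripper_width: 0.0577
grasp_force: 30.0
clock: 26.22
position: [0.5523, -0.3206, 0.0374]
ee_rot: [179.8, 0.1, 71.7]
contact_force: [-3.4, 1.7, 11.5]
gripper_width: 0.0577
grasp_force: 30.0
```

```bash
python3 -m inch '[0,0,0,0,0,-0.001,0.05, 0,0,0,0,0,-0.002,0.05, 0,0,0,0,0,-0.003,0.05, 0,0,0,0,0,-0.003,0.05]'
python3 -m inch '[0,0,0,0,0,-0.0015,0.05, 0,0,0,0,0,-0.0015,0.05, 0,0,0,0,0,-0.0015,0.05]'
```

```text
clock: 26.55
position: [0.5531, -0.3209, 0.0344]
ee_rot: [179.7, 0.1, 71.7]
contact_force: [0.4, 0.1, 8.2]
gripper_width: 0.0577
grasp_force: 30.0
clock: 26.8
position: [0.5532, -0.3206, 0.0318]
ee_rot: [179.7, 0.1, 71.7]
contact_force: [4.5, -1.3, 5.5]
gripper_width: 0.0576
grasp_force: 30.0
```

Near the stop. I release, lift, shut the fingers and press in the middle.

```bash
python3 -m inch '[0,0,0,0,0,0,0.09, 0,0,0,0,0,0,0.09, 0,0,0,0,0,0,0.09, 0,0,0,0,0,0,0.09, 0,0,0,0,0,0.02,0.09, 0,0,0,0,0,0.045,0.09, 0,0,0,0,0,0.045,0, 0,0,0,0,0,0.045,0]'
python3 -m inch '[0,0,0,0,0,0,0, 0,0,0,0,0,0,0, 0,0,0,0,0,0,0, 0,0,0,0,0,0,0, 0,0,0,0,0,0,0, 0,0,0,0,0,0,0, 0,0,0,0,0,0,0, 0,0,0,0,0,0,0]'
python3 -m inch '[0,0,0,0,0,-0.01,0, 0,0,0,0,0,-0.02,0, 0,0,0,0,0,-0.03,0, 0,0,0,0,0,-0.03,0, 0,0,0,0,0,-0.03,0, 0,0,0,0,0,-0.03,0]'
```

```text
clock: 27.47
position: [0.5515, -0.3198, 0.0759]
ee_rot: [179.9, 0.0, 71.7]
contact_force: [0.2, -0.8, -0.3]
gripper_width: 0.0802
grasp_force: 0.0
clock: 28.13
position: [0.5511, -0.3193, 0.0749]
ee_rot: [180.0, -0.0, 71.7]
contact_force: [0.0, 0.4, -0.1]
gripper_width: 0.0268
grasp_force: 0.0
clock: 28.63
position: [0.551, -0.3192, 0.0447]
ee_rot: [-180.0, -0.0, 71.7]
contact_force: [0.3, 0.5, 0.2]
gripper_width: 0.0004
grasp_force: 0.0
```

Expected top when seated is .040.

```bash
python3 -m inch '[0,0,0,0,-0.001,-0.002,0, 0,0,0,0,-0.001,-0.004,0, 0,0,0,0,-0.001,-0.005,0, 0,0,0,0,-0.001,-0.006,0, 0,0,0,0,-0.001,-0.006,0]'
python3 -m inch '[0,0,0,0,0,-0.001,0, 0,0,0,0,0,-0.002,0, 0,0,0,0,0,-0.002,0, 0,0,0,0,0,-0.002,0]'
```

```text
clock: 29.05
position: [0.5516, -0.3207, 0.0403]
ee_rot: [179.9, 0.0, 71.7]
contact_force: [-2.2, 0.5, 5.7]
gripper_width: 0.0005
grasp_force: 2.9
clock: 29.38
position: [0.5516, -0.3208, 0.0402]
ee_rot: [180.0, 0.0, 71.7]
contact_force: [-5.9, 3.5, 16.6]
gripper_width: 0.0002
grasp_force: 8.0
```

Hard stop at .0402, so blue is flat on the red. I retreat and take a final look.

```bash
python3 -m inch '[0,0,0,0,0,0.03,0, 0,0,0,0,0,0.07,0, 0,0,0,0,0,0.11,0, 0,0,0,0,0.04,0.13,0, 0,0,0,0,0.08,0.13,0, 0,0,0,0,0.12,0.13,0, 0,0,0,0,0.16,0.13,0, 0,0,0,0,0.2,0.13,0]'
python3 -m inch '[0,0,0,0,0.1,0,0, 0,0,0,0,0.1,0,0, 0,0,0,0,0.1,0,0, 0,0,0,0,0.1,0,0, 0,0,0,0,0.1,0,0, 0,0,0,0,0.1,0,0]'
python3 look.py 10
```

```text
clock: 30.05
position: [0.5507, -0.1186, 0.1673]
ee_rot: [180.0, 0.0, 71.7]
contact_force: [1.1, -0.1, 0.1]
gripper_width: 0.0007
grasp_force: 0.0
clock: 30.55
position: [0.5512, -0.0211, 0.167]
ee_rot: [180.0, 0.0, 71.6]
contact_force: [0.8, -0.1, -0.3]
gripper_width: 0.0005
grasp_force: 0.0
[[ 0.5512 -0.0216  0.167 ]
 [ 0.5512 -0.0216  0.167 ]
 [ 0.5512 -0.0215  0.1669]
 [ 0.5512 -0.0214  0.1669]]
```

View pics/l10.png

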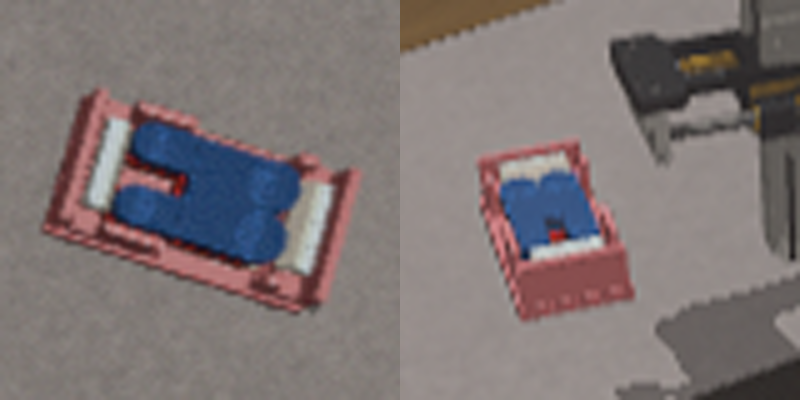

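Blue lies centred between the cheeks on top of the red, cusps at the crown end (crop (275,210)), and the fingers are clear. I hand it in.

```bash
python3 -c "
from workcell import robot
print(robot.job_done())"
```

```text
the job is handed in; nothing more can be done
None
```

The red molar lies flat on the tray floor and the blue one flat on top of it, both crowns at the crown end; I pressed each gently to a hard stop (about 20 N and 17 N) and handed the job in at about 31 s, with no verdict returned.

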